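# Hold a filing block against the sprung stop for the clamp screw

### The arm

A 6-joint arm with a two-finger parallel gripper is mounted at the origin on a cart in front of the work surface, level with it; the furniture and walls round the work are solid. World frame = base frame: x ahead of the robot, y to its left, z up, the work surface at z = 0. Lengths are in m, angles in degrees, forces in N, time in s.
With the tool pointing down it reaches from about 0.3 to 0.75 m from the base axis. Payload 8.5 kg.
Tool frame: the origin (TCP) lies midway between the tips of the shut fingers; the grasp point (between the pads) lies 19 mm behind it; z points along the fingers, y is the direction in which the jaws open and shut (so a half turn about z gives the same grasp; the last joint's range is limited). The gripper opens to 85 mm and grips with 20 to 120 N. Pads are 22 mm wide; open, the fingers measure 114 mm over their backs; the gripper's body (76 mm by 85 mm) begins 54 mm behind the grasp point. The pads swing forward as they close: fully open they stand 13 mm farther back than shut.
Start: joints at [-79.716, 21.807, 74.336, -0, 83.858, -12.336], TCP at [0.212, -0.508, 0.231] pointing down, gripper open.
Joint ranges: [-178.18, 178.18], [-50.72, 133.34], [12.68, 142.11], [-81.47, 261.47], [9.98, 163.14], [-165.26, 165.26]. Speed limits (degrees/s): [136.94, 136.94, 180, 180, 180, 180].

### API

Orientations are given as a 3x3 rotation matrix whose columns are the frame's x, y, z axes.
In Python, from rig import status, eyes, env gives the robot as it stands. The module is installed in compiled form; this text tells all that it offers.
- The arm moves only by the tool play_rows, never from a script. Its argument "targets" is text: rows parted by semicolons, each of 5 numbers parted by spaces: the shift along the tool's x, y, z in m, then the turn about the tool's z in rad, then the closure, from 0 (fully open) to 1 (shut). A call has 1 to 5 rows; each row is the pose to reach, as a shift and turn from the pose commanded when the call began, along the tool's axes at that moment; what a row does not reach only later rows make up. A row lasts 1/10 s, in which the tool goes at most 50 mm and 8.59 degrees, less where a joint would pass 70% of its speed; a pose out of reach is approached as far as the arm can. A call with a gripper value outside its range is refused whole. The fingers move at their own pace and stop on an object; "force" is the grip in N (left out, the last holds). Time passes only in rows, so rows that repeat a pose let the fingers close. It gives the time, the measured TCP pose, the force and the opening at its end, in the units of the state.
- status.observe(): the state, without advancing time (a new reading comes with each control period).
- eyes.get_image(name): name is "scene" or "side" or "wrist"; returns a dict with "pixels" (480x640x3 uint8, red, green, blue), "range_z" (480x640 float32, m along the optical axis (not along the pixel's ray), 0 where there is no reading), "mtx" (3x3 intrinsics, pixels), "world_to_cam" (4x4, takes a point from world to camera coordinates); the wrist camera has in their place "T_tool_cam" (4x4, takes a point from camera to tool coordinates, whose origin is the TCP and whose axes are the flange's). Camera axes: x right, y up, looking along -z (the intrinsics and any distortion apply to the point x, -y, -z); pixel columns grow to the right and rows downward; lengths in m; the calibration is good to about 2 mm. A picture is of the moment at which its call begins: read the wrist's pose just before it.
- env.close_job(): hands the job in, once; it reports no verdict.
The state is a dict: "time_s": time; "q": joint angles; "qvel": joint speeds; "joint_efforts": joint torques, N m; "position": TCP position; "tool_rot": TCP orientation; "ft_force": force on the tool from outside, world axes, zero at the start; "wrist_torque": the same for the moment, N m; "grip_width": finger opening in m.
Only numpy, scipy, OpenCV 4.12 (cv2) and the standard library are available. Lean on these libraries where they do the work, as an engineer would, in place of code of your own. Each camera call takes 0.05 s, during which the arm holds its last target.

### The job

Set the beech filing block down over the rail of the steel fixture, steel-plated end towards the sprung stop, clear of the stop and fully down on the base plate; then slide it along the rail against the stop and press until the stop's black pointer stands in the green zone. Finish while still holding it there, square and steady, so that the goldsmith can tighten the brass clamp screw. Never push the pointer right past the red zone, and leave the other things on the bench where they are.

Things in the scene. Friction and masses are not known exactly. Their poses are not given: they have to be found in the camera images.
- filing_block: Loose filing block, 0.2 to 0.45 kg: beech block on a wider aluminium shoe. Origin: centre of underside; x lengthwise to the steel-plated end, z up. Shoe: x -45 to +43 mm, y +-28, z 0 to 25; channel under it along x, open at both ends, 22 wide, 17 deep. Beech: x -40 to +42, y +-17 (34 mm wide), z 25 to 65. Brass clamp screw on the -y side: to y = -41 at x = -12, z = 12, 16 mm in diameter
- block_front (a point): centre of the steel plate's face (34 wide, 32 high) on the filing block, 45 mm ahead of and 30 mm above the block's origin
- fixture: Fixed fixture: dark steel base plate 250 (x) x 124 (y) x 12 mm. Origin: centre of underside, on the bench; x along the rail to the stop, z up. Aluminium V-rail on the centre line, x = -115 to +30, 16 wide, ridge 15 above the plate. The shoe straddles it with 3 mm play each side and stands on the plate: seated block's origin at fixture z = 12. Blue bracket beyond: x = 87 to 123, up to z = 70
- rail_start (a point): a fixed point on the top of the base plate where the block can be set down: fixture x = -35, y = 0, z = 12 mm; with the block's origin set here its front is 30 mm short of the stop
- stop (a joint): travel of the sprung stop in m along the fixture's +x: 0 = at rest, grows as it is pressed in, end of travel 0.028. The spring pushes back with 3 N plus 0.5 N per mm. A black pointer on it moves over the gauge strip; it is in the green zone from 0.009 to 0.018 (7.5 to 12 N).
- stop_face (a point): centre of the sprung stop's flat steel face (44 wide, 34 high), which looks to fixture -x; at rest at fixture x = +40, y = 0, z = 42 mm. A black pointer on the stop, 4 mm further along x, moves over a flat gauge strip on the base plate's +y edge (y 37 to 57): white x = 36 to 53, green 53 to 62, red 62 to 69 mm
- tea_glass: glass mug of tea, 75x101x92 mm, bystander; origin: centre of its underside
- burr_box: blue box of burr tubes, 60x104x66 mm, bystander; origin: centre of its underside
- wood_bowl: small brown turned bowl, 92x92x22 mm, bystander; origin: centre of its underside
- screwdriver: screwdriver with an orange handle, 20x157x18 mm, lying flat, bystander; origin: centre of its underside
Not all that is in view belongs to the job. Leave any orange look-alike of the filing_block alone.

How it is judged:
By the outcome, as a careful person would: the job done as asked, in the order asked, and still so for the second after the job is handed in, while the arm keeps its last pose, push and grip.
It also fails if it takes over 45 s, if anything falls off the work surface, if the arm or the gripper's body presses on something with over 40 N, if the wrist force passes 120 N, or if a joint passes its speed limit or range.

## Working session

There is one attempt and no reset: what is moved stays moved. The work goes in short steps, Python scripts to look and compute and a tool call to move; the robot and the scene stay as the last step left them, time stands still between calls to the robot, and variables do not carry over. Pictures are saved under pics/ and viewed, and the job is handed in when it is done.

Besides the shell and the picture viewer there is one more tool, called after "Request:" by a JSON object that holds its "method" and its "body", one argument or row to a line. play_rows: Moves the arm, as the interface text tells. Its arguments: {"type":"object","properties":{"targets":{"type":"string"},"force":{"type":"number"}},"required":["targets"]}

```bash
mkdir -p pics
cat > h.py <<'E'
import numpy as np, cv2
from rig import status, eyes, env
def snap(n,f=None):
    s=status.observe(); d=eyes.get_image(n)
    if f: cv2.imwrite('pics/'+f, d['pixels'][:,:,::-1])
    d['s']=s
    if n=='wrist':
        T=np.eye(4);T[:3,:3]=np.array(s['tool_rot']);T[:3,3]=s['position']
        d['c2w']=T@d['T_tool_cam']
    else: d['c2w']=np.linalg.inv(d['world_to_cam'])
    return d
def ray(d,u,v):
    K=d['mtx']; c=np.array([(u-K[0,2])/K[0,0],-(v-K[1,2])/K[1,1],-1.])
    return d['c2w'][:3,3], d['c2w'][:3,:3]@c
def onz(d,u,v,z):
    o,r=ray(d,u,v); return o+r*(z-o[2])/r[2]
def cloud(d):
    K=d['mtx'];Z=d['range_z'];v,u=np.mgrid[:480,:640]
    P=np.stack([(u-K[0,2])/K[0,0]*Z,-(v-K[1,2])/K[1,1]*Z,-Z],-1)
    return P@d['c2w'][:3,:3].T+d['c2w'][:3,3]
def proj(d,p):
    w=np.linalg.inv(d['c2w']); c=w[:3,:3]@np.array(p)+w[:3,3]; K=d['mtx']
    return K[0,0]*c[0]/-c[2]+K[0,2], K[1,1]*-c[1]/-c[2]+K[1,2]
E
python3 - <<'E'
from h import *
for n in ['scene','side','wrist']:
    d=snap(n,n+'0.png'); print(n,d['mtx'],d['c2w'].round(3), [k for k in d], (d['range_z']>0).mean())
print(status.observe())
E
```

```text
scene [[496.07876685   0.         324.9718225 ]
 [  0.         496.07876685 231.51434542]
 [  0.           0.           1.        ]] [[-0.876  0.23  -0.424  0.132]
 [-0.482 -0.393  0.783  0.693]
 [ 0.014  0.89   0.455  0.529]
 [ 0.     0.     0.     1.   ]] ['pixels', 'range_z', 'mtx', 'world_to_cam', 's', 'c2w'] 0.97623046875
side [[552.31394369   0.         331.36554429]
 [  0.         552.31394369 243.69911069]
 [  0.           0.           1.        ]] [[ 0.995  0.057 -0.076  0.487]
 [-0.092  0.398 -0.913 -1.323]
 [-0.022  0.916  0.402  0.614]
 [ 0.     0.     0.     1.   ]] ['pixels', 'range_z', 'mtx', 'world_to_cam', 's', 'c2w'] 0.9908723958333333
wrist [[344.47950415   0.         329.03782741]
 [  0.         344.47950415 239.67647659]
 [  0.           0.           1.        ]] [[ 0.384  0.875  0.294  0.287]
 [-0.923  0.365  0.121 -0.476]
 [-0.002 -0.318  0.948  0.374]
 [ 0.     0.     0.     1.   ]] ['pixels', 'range_z', 'mtx', 'T_tool_cam', 's', 'c2w'] 0.9959635416666667
{'time_s': 0.15, 'q': array([-7.97171553e+01,  2.18330599e+01,  7.43726573e+01,  1.04867249e-03,
        8.38573183e+01, -1.23366335e+01]), 'qvel': array([ 0.04066208, -0.08436873, -0.18830686,  0.08662784,  0.07103373,
       -0.04878268]), 'joint_efforts': array([ 1.49492334e-03, -4.48624170e+01, -2.31343836e+01, -2.25284875e-04,
        3.88715474e-03, -2.11486235e-05]), 'position': array([ 0.2114896 , -0.50747459,  0.23085731]), 'tool_rot': array([[ 9.23080299e-01,  3.84607240e-01, -1.78484361e-04],
       [ 3.84607198e-01, -9.23079696e-01,  1.08575392e-03],
       [ 2.52833527e-04, -1.07088442e-03, -9.99999395e-01]]), 'ft_force': array([0.32516272, 0.36511299, 0.4485454 ]), 'wrist_torque': array([-0.00388831,  0.01939442,  0.01666635]), 'grip_width': 0.08513001188224961}
```

View pics/scene0.png

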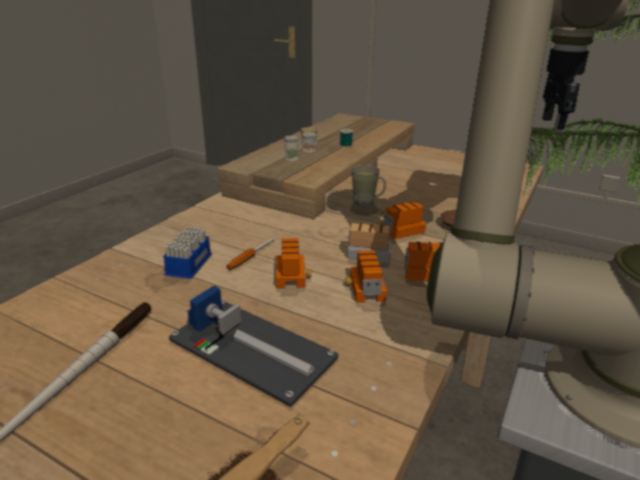

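View pics/side0.png

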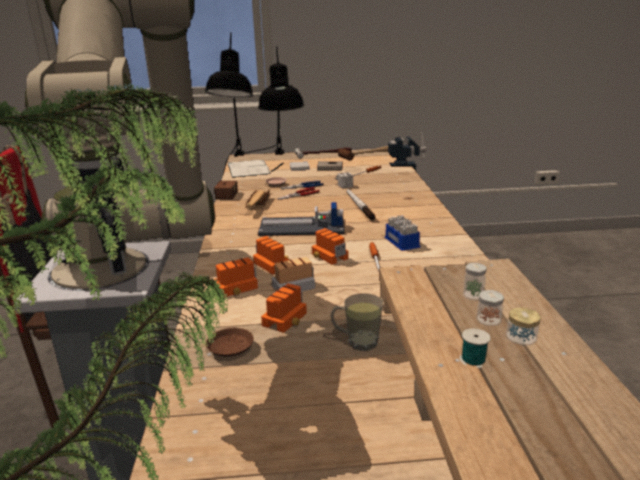

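View pics/wrist0.png

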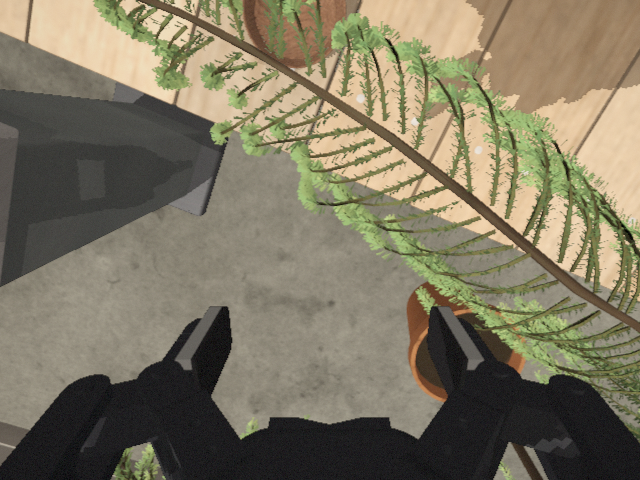

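Run:
```python
from h import *
a=snap('scene');b=snap('side')
np.savez('c0.npz',**{k+n:d[k] for n,d in(('a',a),('b',b)) for k in('pixels','range_z','mtx','c2w')})
A=cv2.resize(a['pixels'][190:310,270:450],None,fx=4,fy=4,interpolation=cv2.INTER_CUBIC)[:,:,::-1]
B=cv2.resize(b['pixels'][200:340,200:400],None,fx=4,fy=4,interpolation=cv2.INTER_CUBIC)[:,:,::-1]
cv2.imwrite('pics/cs.png',A);cv2.imwrite('pics/cb.png',B)
for d,pts in ((a,[(370,238),(291,265),(368,275),(407,218),(420,262),(222,315),(300,360),(365,190)]),(b,[(293,274),(330,245),(270,253),(237,275),(284,305),(100,100),(190,320),(120,400),(232,340),(365,320)])):
    C=cloud(d)
    for u,v in pts: print(u,v,C[v,u].round(3))
```

```text
370 238 [ 0.486 -0.158  0.047]
291 265 [0.566 0.023 0.051]
368 275 [ 0.423 -0.007  0.058]
407 218 [ 0.457 -0.301  0.041]
420 262 [ 0.367 -0.133  0.037]
222 315 [0.571 0.216 0.059]
300 360 [0.431 0.212 0.027]
365 190 [ 0.605 -0.39   0.048]
293 274 [ 0.491 -0.192  0.046]
330 245 [ 0.589 -0.044  0.048]
270 253 [ 0.438 -0.077  0.05 ]
237 275 [ 0.363 -0.175  0.044]
284 305 [ 0.469 -0.34   0.052]
100 100 [ 0.304 -0.733  0.527]
190 320 [ 0.268 -0.293  0.003]
120 400 [ 0.267 -0.751  0.167]
232 340 [ 0.364 -0.388  0.008]
365 320 [ 0.617 -0.455  0.074]
```

View pics/cs.png

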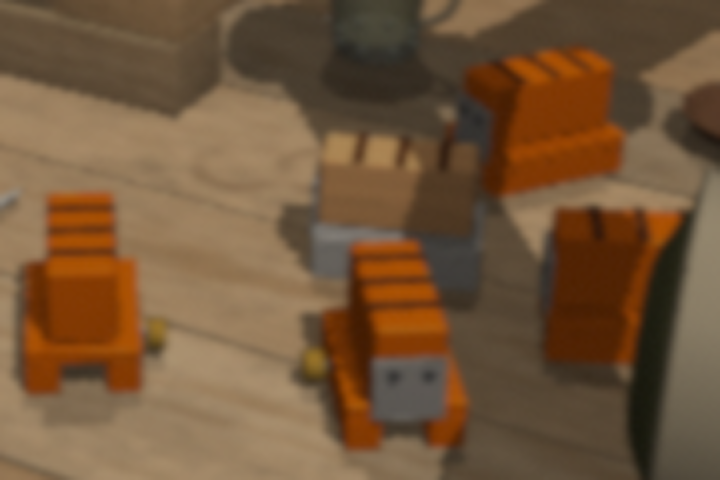

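View pics/cb.png

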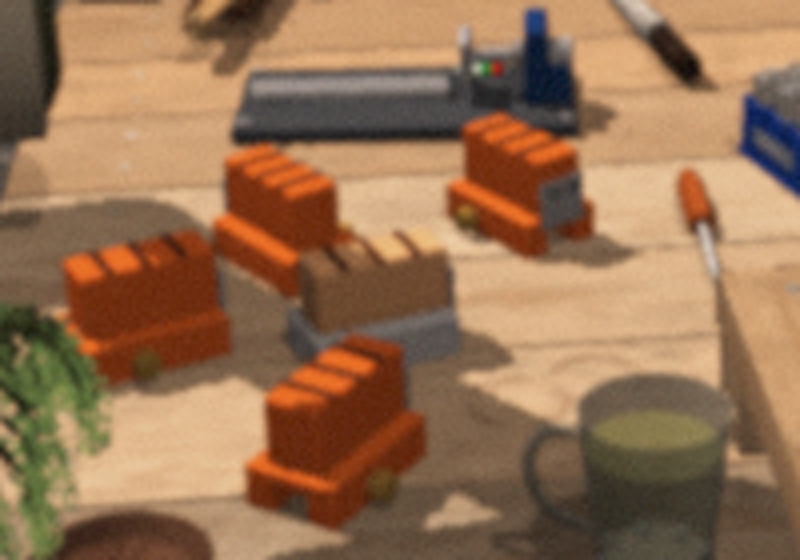

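Run:
```python
from h import *
w=snap('wrist');C=cloud(w)
p=w['pixels'].astype(int); m=(p[...,1]>p[...,0]+15)&(p[...,1]>p[...,2]+15)&(w['range_z']>0)
P=C[m]; print(m.sum(),P.min(0),P.max(0))
for y0 in np.arange(-.8,-.2,.05):
    q=P[(P[:,1]>y0)&(P[:,1]<y0+.05)]
    if len(q)>5: print(y0.round(2),len(q),q.min(0).round(3),q.max(0).round(3))
z=np.load('c0.npz')
for n in 'ab':
    d={k:z[k+n] for k in('pixels','range_z','mtx','c2w')};C=cloud(d);p=d['pixels'].astype(int)
    m=(p[...,1]>p[...,0]+10)&(p[...,1]>p[...,2]+10)&(d['range_z']>0)&(C[...,0]<.6)&(C[...,1]>-.9);P=C[m];print(n,len(P))
    for y0 in np.arange(-.9,.2,.1):
        q=P[(P[:,1]>y0)&(P[:,1]<y0+.1)]
        if len(q)>5: print(y0.round(2),len(q),np.percentile(q,2,axis=0).round(3),np.percentile(q,98,axis=0).round(3))
# block/fixture region, heights
a={k:z[k+'a'] for k in('pixels','range_z','mtx','c2w')};b={k:z[k+'b'] for k in('pixels','range_z','mtx','c2w')}
for n,d in(('a',a),('b',b)):
    C=cloud(d);p=d['pixels'].astype(int)
    hsv=cv2.cvtColor(d['pixels'],cv2.COLOR_RGB2HSV)
    m=(C[...,2]>.055)&(C[...,2]<.075)&(C[...,0]>.4)&(C[...,0]<.57)&(C[...,1]>-.25)&(C[...,1]<-.12)&(hsv[...,1]<190)
    P=C[m][:,:2].astype(np.float32);print(n,len(P),cv2.minAreaRect(P))
    m=(C[...,2]>.006)&(C[...,2]<.018)&(C[...,1]>.08)&(C[...,1]<.4)&(C[...,0]>.25)&(C[...,0]<.75)&(p.max(-1)<90)
    P=C[m][:,:2].astype(np.float32);print(n,len(P),cv2.minAreaRect(P))
```

```text
19906 [-1.52033076 -2.28125362 -0.89086563] [ 0.39272328 -0.12898227  0.30918685]
-0.8 326 [-0.054 -0.8   -0.888] [ 0.297 -0.75   0.168]
-0.75 923 [-0.015 -0.75  -0.883] [ 0.31  -0.7    0.176]
-0.7 1104 [-0.023 -0.7   -0.881] [ 0.321 -0.65   0.195]
-0.65 2747 [-1.155 -0.65  -0.887] [ 0.341 -0.6    0.197]
-0.6 3386 [ 0.035 -0.6   -0.882] [ 0.345 -0.55   0.302]
-0.55 3652 [-0.008 -0.55  -0.875] [ 0.353 -0.5    0.192]
-0.5 3269 [-0.017 -0.5   -0.883] [ 0.393 -0.45   0.309]
-0.45 2040 [-0.023 -0.45  -0.883] [ 0.355 -0.4    0.194]
-0.4 1234 [-1.517 -0.4   -0.88 ] [ 0.335 -0.35   0.162]
-0.35 778 [-1.506 -0.35  -0.879] [ 0.307 -0.3    0.132]
-0.3 148 [ 0.289 -0.3    0.055] [ 0.303 -0.268  0.094]
-0.25 24 [-1.52  -0.245 -0.882] [ 0.128 -0.206 -0.849]
a 788
-0.9 166 [ 0.018 -0.9    0.075] [ 0.25  -0.801  0.329]
-0.8 141 [ 0.019 -0.799  0.076] [ 0.223 -0.7    0.17 ]
-0.7 153 [ 0.017 -0.699  0.098] [ 0.232 -0.6    0.176]
-0.6 192 [ 0.019 -0.599  0.121] [ 0.241 -0.503  0.187]
-0.5 67 [ 0.023 -0.488  0.14 ] [ 0.171 -0.445  0.186]
b 9220
-0.9 2900 [ 0.161 -0.893  0.12 ] [ 0.34  -0.805  0.525]
-0.
[... 188 characters left out ...]
 0.107] [ 0.359 -0.411  0.451]
-0.4 70 [ 0.272 -0.396  0.055] [ 0.343 -0.302  0.136]
-0.3 18 [ 0.294 -0.298  0.041] [ 0.331 -0.27   0.077]
-0.2 54 [-0.098 -0.126 -0.589] [ 0.263 -0.103  0.408]
-0.1 32 [-0.055 -0.096 -0.164] [ 0.283 -0.024  0.389]
a 439 ((0.46863028407096863, -0.17110365629196167), (0.13356831669807434, 0.057295579463243484), 3.809467315673828)
a 6835 ((0.5493075251579285, 0.2623882293701172), (0.369315505027771, 0.26031094789505005), 2.318005084991455)
b 380 ((0.4684516191482544, -0.17675311863422394), (0.13209831714630127, 0.05367365851998329), 5.6244659423828125)
b 857 ((0.5599369406700134, 0.24728554487228394), (0.2382541000843048, 0.37520909309387207), 83.65848541259766)
```

```bash
python3 - <<'E'
from h import *
z=np.load('c0.npz')
d={k:z[k+'b'] for k in('pixels','range_z','mtx','c2w')};C=cloud(d);p=d['pixels'].astype(int)
m=(p[...,1]>p[...,0]+10)&(p[...,1]>p[...,2]+10)&(d['range_z']>0)&(C[...,0]<.6)&(C[...,1]>-.6)&(C[...,1]<-.2)
P=C[m]
for zz in (0,.15,.2,.25,.3,.35,.4,.45,.5):
    q=P[(P[:,2]>zz)&(P[:,2]<zz+.05)]
    if len(q): print(zz,len(q),q.min(0).round(3),q.max(0).round(3), np.median(q,0).round(3))
E
python3 -c "
import cv2;i=cv2.imread('pics/side0.png')[0:400,0:300];cv2.imwrite('pics/pl.png',cv2.resize(i,None,fx=1.5,fy=1.5))"
```

```text
0 4 [ 0.315 -0.298  0.039] [ 0.332 -0.277  0.049] [ 0.322 -0.281  0.045]
0.15 425 [-0.012 -0.6    0.15 ] [ 0.356 -0.396  0.199] [ 0.253 -0.495  0.171]
0.2 1 [ 0.001 -0.451  0.202] [ 0.001 -0.451  0.202] [ 0.001 -0.451  0.202]
0.25 4 [ 0.223 -0.579  0.281] [ 0.232 -0.557  0.299] [ 0.227 -0.567  0.288]
0.3 32 [ 0.202 -0.58   0.302] [ 0.248 -0.53   0.35 ] [ 0.237 -0.57   0.323]
0.35 18 [ 0.186 -0.598  0.352] [ 0.339 -0.456  0.399] [ 0.232 -0.537  0.379]
0.4 99 [ 0.195 -0.56   0.402] [ 0.364 -0.454  0.45 ] [ 0.341 -0.491  0.438]
0.45 381 [ 0.159 -0.6    0.45 ] [ 0.366 -0.476  0.499] [ 0.354 -0.555  0.469]
0.5 8 [ 0.3 -0.6  0.5] [ 0.357 -0.571  0.517] [ 0.321 -0.586  0.511]
```

View pics/pl.png

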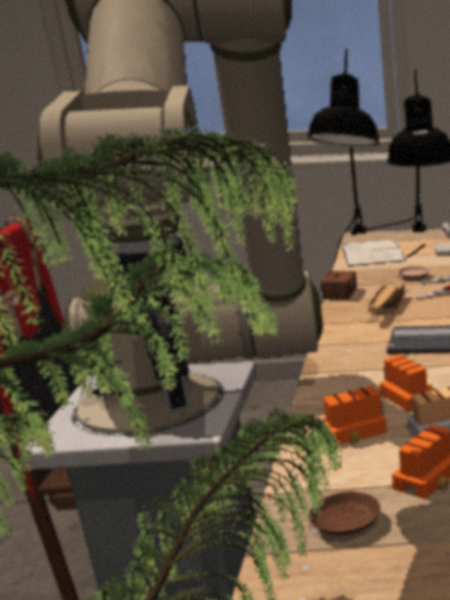

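Request:
{"method": "play_rows", "body": {
  "targets": "0.02 -0.035 -0.005 0.06 0; 0.05 -0.075 -0.01 0.12 0; 0.08 -0.115 -0.015 0.18 0; 0.11 -0.14 -0.02 0.24 0; 0.132 -0.162 -0.02 0.30 0"
}}

```text
time_s: 0.8
position: [0.2716, -0.3055, 0.2521]
tool_rot: [[0.996, 0.093, 0.001], [0.093, -0.996, -0.001], [0.001, 0.001, -1.0]]
ft_force: [-0.4, -0.5, 0.2]
grip_width: 0.0852
```

Request:
{"method": "play_rows", "body": {
  "targets": "0.04 -0.02 -0.005 0 0.3; 0.08 -0.045 -0.01 0 0.3; 0.12 -0.07 -0.01 0 0.3; 0.165 -0.09 -0.01 0 0.3; 0.2 -0.107 -0.01 0 0.3"
}}

```text
time_s: 1.3
position: [0.4619, -0.1801, 0.2614]
tool_rot: [[0.995, 0.096, 0.0], [0.096, -0.995, -0.0], [0.0, 0.0, -1.0]]
ft_force: [0.3, -0.5, 0.0]
grip_width: 0.0592
```

Run:
```python
from h import *
w=snap('wrist','w1.png');np.savez('w1.npz',**{k:w[k] for k in('pixels','range_z','mtx','c2w')})
print(w['s']['position'],w['s']['qvel'].round(2),w['s']['grip_width'])
C=cloud(w);hsv=cv2.cvtColor(w['pixels'],cv2.COLOR_RGB2HSV)
np.set_printoptions(suppress=True,precision=4)
m=(C[...,2]>.045)&(C[...,2]<.08)&(C[...,0]>.41)&(C[...,0]<.55)&(C[...,1]>-.25)&(C[...,1]<-.11)
print(m.sum(),np.median(C[m],0));
```

```text
[ 0.46188811 -0.18012182  0.26140667] [ 42.86  23.31 -31.95  -0.25   8.66  42.68] 0.05923508300346471
2990 [ 0.497  -0.1702  0.0656]
```

View pics/w1.png

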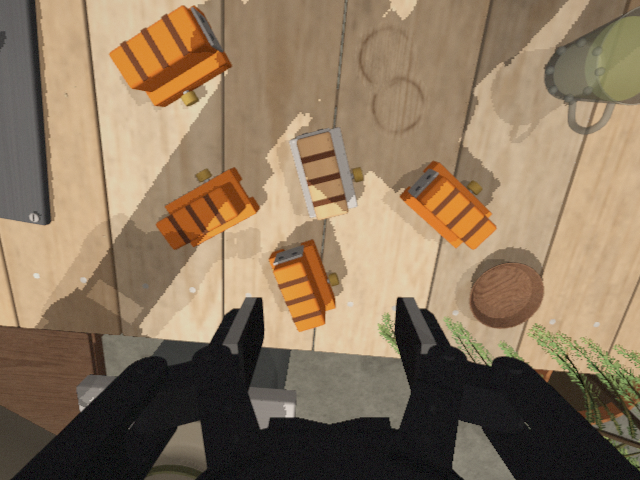

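```bash
cat > meas.py <<'E'
from h import *
np.set_printoptions(suppress=True,precision=4)
def block(w,ztop=.065,lo=.05,box=None):
    C=cloud(w);hsv=cv2.cvtColor(w['pixels'],cv2.COLOR_RGB2HSV)
    x0,x1,y0,y1=box
    m=(C[...,2]>lo)&(C[...,2]<ztop+.02)&(C[...,0]>x0)&(C[...,0]<x1)&(C[...,1]>y0)&(C[...,1]<y1)
    n,l,st,_=cv2.connectedComponentsWithStats(m.astype(np.uint8))
    i=1+np.argmax(st[1:,4]); c=max(cv2.findContours((l==i).astype(np.uint8),0,1)[0],key=cv2.contourArea)[:,0]
    P=C[l==i]; zt=np.percentile(P[:,2],50)
    W=np.array([onz(w,u,v,zt)[:2] for u,v in c])
    r=cv2.minAreaRect(W.astype(np.float32)); return r,zt,st[i],l==i
E
python3 - <<'E'
from meas import *
w=snap('wrist','w2.png');print(w['s']['position'],w['s']['qvel'].round(2))
for lo in (.05,.058): print(block(w,lo=lo,box=(.41,.6,-.25,-.11))[:3])
# screw & plate: shoe outline
C=cloud(w);hsv=cv2.cvtColor(w['pixels'],cv2.COLOR_RGB2HSV)
crop=w['pixels'][110:240,260:390,::-1];cv2.imwrite('pics/w2c.png',cv2.resize(crop,None,fx=4,fy=4))
# fixture in wrist?
print([onz(w,u,v,.012)[:2] for u,v in((47,220),(35,217))])
E
```

```text
[ 0.4649 -0.178   0.261 ] [-5.38 -2.29  4.49 -1.18 -1.04 -8.27]
(((0.49477022886276245, -0.17060376703739166), (0.08436813205480576, 0.03376949951052666), 19.359548568725586), np.float64(0.06562415714657294), array([ 299,  132,   52,   91, 2937], dtype=int32))
(((0.4933200180530548, -0.17111515998840332), (0.08127297461032867, 0.03376586735248566), 19.35952377319336), np.float64(0.06566083415589369), array([ 299,  136,   52,   87, 2841], dtype=int32))
[array([0.4067, 0.1516]), array([0.4091, 0.1651])]
```

View pics/w2c.png

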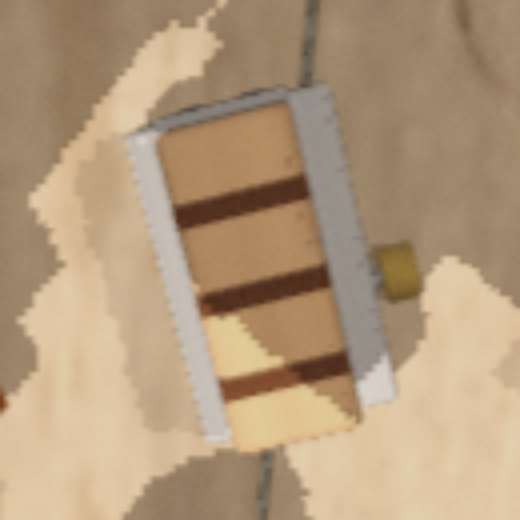

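Request:
{"method": "play_rows", "body": {
  "targets": "0.01 -0.002 0.04 -0.1 0.3; 0.02 -0.004 0.085 -0.2 0.3; 0.028 -0.004 0.12 -0.243 0.3; 0.028 -0.004 0.131 -0.243 0.3; 0.028 -0.004 0.131 -0.243 0.3"
}}

```text
time_s: 1.9
position: [0.4868, -0.1754, 0.1297]
tool_rot: [[0.944, 0.33, -0.002], [0.33, -0.944, 0.001], [-0.002, -0.002, -1.0]]
ft_force: [0.5, -0.2, 0.7]
grip_width: 0.0599
```

Run:
```python
from meas import *
w=snap('wrist','w3.png');s=w['s'];print(s['position'],s['qvel'].round(2),np.degrees(np.arctan2(s['tool_rot'][1,0],s['tool_rot'][0,0])),s['grip_width'])
for lo in (.05,.058): print(block(w,lo=lo,box=(.41,.6,-.25,-.11))[:3])
```

```text
[ 0.4868 -0.1754  0.1297] [-0.06 -2.66 -2.86  0.02  1.69  0.03] 19.261731401932295 0.05987148259133667
(((0.4960448443889618, -0.16992393136024475), (0.08523775637149811, 0.03351181373000145), 19.514158248901367), np.float64(0.06563765441922098), array([ 299,  174,   55,  128, 6633], dtype=int32))
(((0.4940941035747528, -0.17061582207679749), (0.08104769140481949, 0.033504389226436615), 19.514177322387695), np.float64(0.06568361444038134), array([ 299,  181,   55,  121, 6318], dtype=int32))
```

View pics/w3.png

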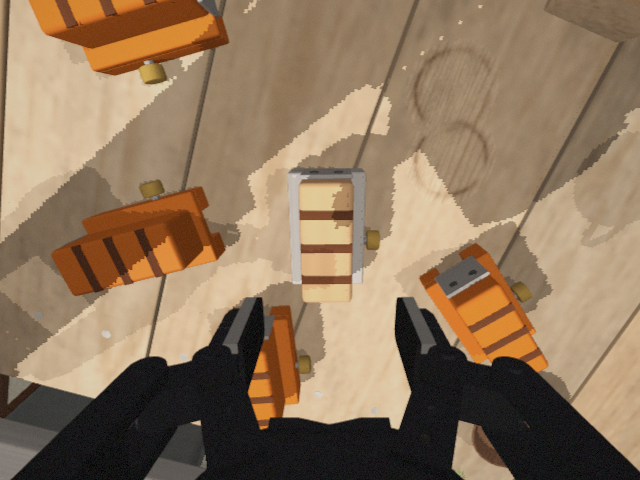

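Request:
{"method": "play_rows", "body": {
  "targets": "0.0075 -0.002 0.03 -0.004 0.3; 0.0075 -0.002 0.06 -0.004 0.3; 0.0075 -0.002 0.085 -0.004 0.3; 0.0075 -0.002 0.099 -0.004 0.3; 0.0075 -0.002 0.099 -0.004 0.3",
  "force": 50
}}

```text
time_s: 2.45
position: [0.494, -0.1714, 0.0318]
tool_rot: [[0.943, 0.334, 0.0], [0.334, -0.943, -0.0], [0.0, 0.0, -1.0]]
ft_force: [0.8, 0.3, -0.3]
grip_width: 0.0598
```

Run:
```python
from meas import *
w=snap('wrist','w4.png');s=w['s'];print(s['position'],s['ft_force'],s['qvel'].round(2),np.degrees(np.arctan2(s['tool_rot'][1,0],s['tool_rot'][0,0])),s['grip_width'])
```

```text
[ 0.494  -0.1714  0.0318] [ 0.7969  0.3253 -0.3361] [ 0.15 -1.99 -1.75  0.13  1.75 -0.2 ] 19.516240024044073 0.059830975792557056
```

View pics/w4.png

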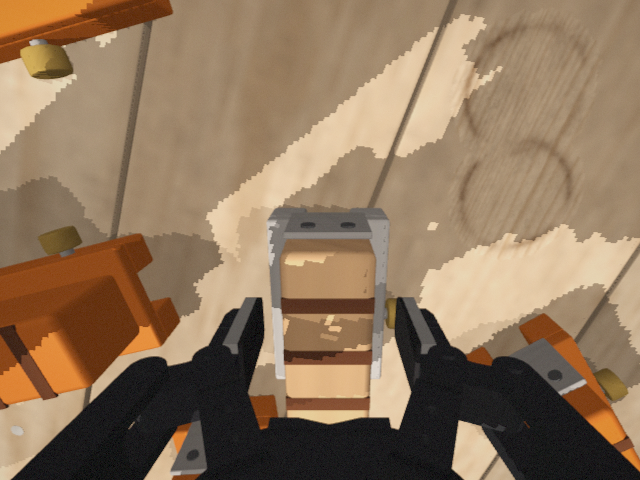

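The block (beech top at about (328,320)) is centred between the pads at columns 250/405, with its screw at (392,312). Closing.

Request:
{"method": "play_rows", "body": {
  "targets": "0 0 0 0 0.6; 0 0 0 0 0.7; 0 0 0 0 0.8; 0 0 0 0 0.8; 0 0 0 0 0.8",
  "force": 60
}}

```text
time_s: 3.0
position: [0.4947, -0.1715, 0.0331]
tool_rot: [[0.942, 0.335, 0.003], [0.335, -0.942, -0.002], [0.002, 0.003, -1.0]]
ft_force: [-1.2, -0.7, 7.3]
grip_width: 0.0335
```

Run:
```python
from meas import *
w=snap('wrist','w5.png');s=w['s'];print(s['position'],s['ft_force'],s['qvel'].round(2),np.degrees(np.arctan2(s['tool_rot'][1,0],s['tool_rot'][0,0])),s['grip_width'])
```

```text
[ 0.4947 -0.1715  0.0331] [-1.2428 -0.7137  7.2833] [-0.06 -0.    0.03  0.04  0.06 -0.15] 19.576607331774415 0.033501699104928034
```

View pics/w5.png

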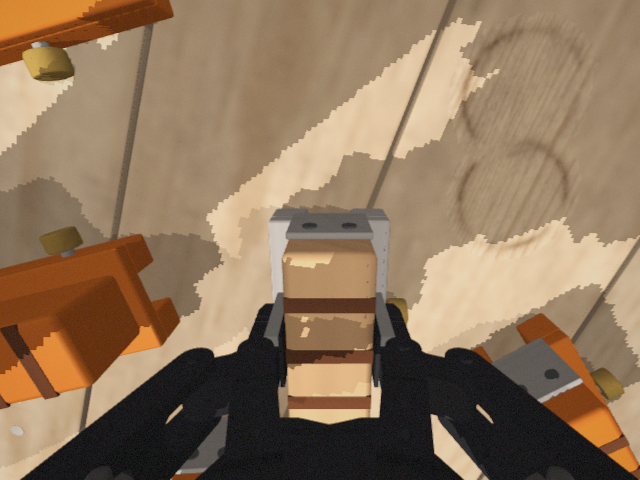

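Request:
{"method": "play_rows", "body": {
  "targets": "0 0 -0.02 0 0.8; 0 0 -0.05 0 0.8; 0 0 -0.09 0 0.8; 0 0 -0.13 0 0.8; 0 0 -0.14 0 0.8"
}}

```text
time_s: 3.55
position: [0.4952, -0.1716, 0.1762]
tool_rot: [[0.942, 0.335, 0.007], [0.335, -0.942, -0.004], [0.005, 0.007, -1.0]]
ft_force: [-0.4, 0.1, -2.8]
grip_width: 0.0334
```

Run:
```python
from meas import *
w=snap('scene','s6.png');s=w['s'];print(s['position'],s['ft_force'],s['qvel'].round(2),np.degrees(np.arctan2(s['tool_rot'][1,0],s['tool_rot'][0,0])),s['grip_width'])
np.savez('s6.npz',**{k:w[k] for k in('pixels','range_z','mtx','c2w')})
cv2.imwrite('pics/s6c.png',cv2.resize(w['pixels'][270:420,150:350,::-1],None,fx=4,fy=4,interpolation=cv2.INTER_CUBIC))
w=snap('wrist','w6.png')
```

```text
[ 0.4952 -0.1716  0.1762] [-0.3887  0.1058 -2.7673] [-0.11 -2.78 -4.2  -0.01 10.76 -0.03] 19.588958705522124 0.033386571726615716
```

View pics/s6c.png

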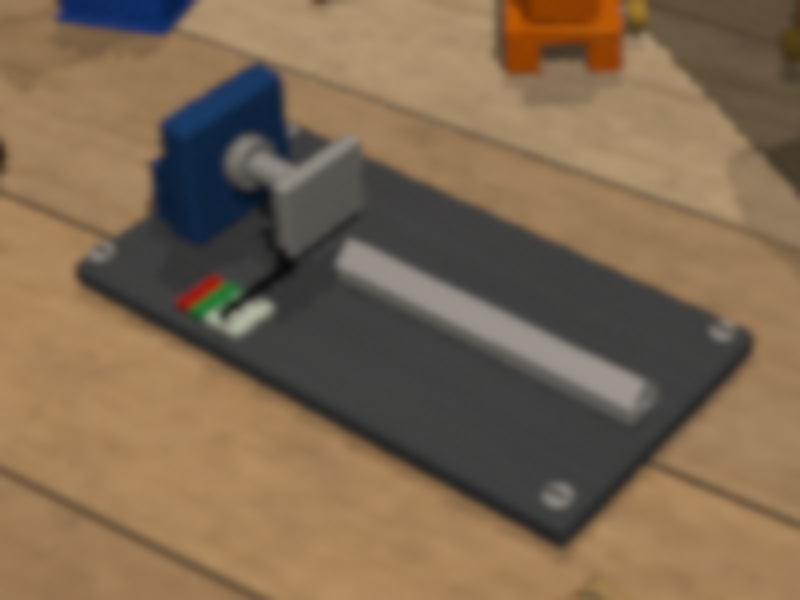

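View pics/w6.png

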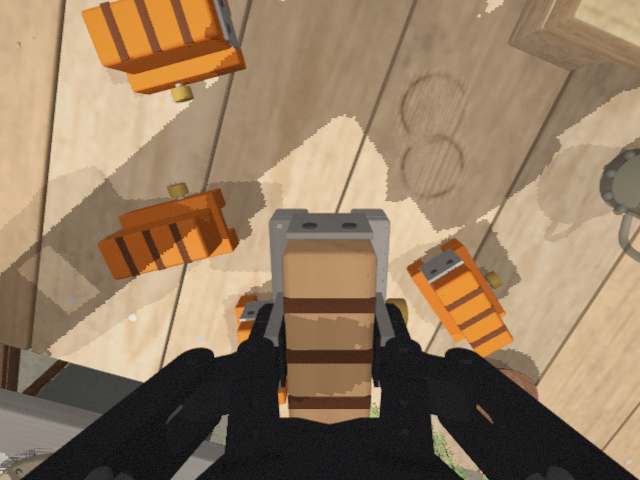

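Run:
```python
from meas import *
z=np.load('s6.npz');d={k:z[k] for k in z}
for n,(u,v),h in(('L',(82,262),.012),('B',(565,535),.012),('R',(750,335),.012),('rail start ridge',(645,393),.027),('rail end',(350,245),.027)):
    print(n,onz(d,150+u/4,270+v/4,h))
```

```text
L [0.6514 0.2523 0.012 ]
B [0.4052 0.278  0.012 ]
R [0.3972 0.1573 0.012 ]
rail start ridge [0.408  0.2191 0.027 ]
rail end [0.5521 0.2047 0.027 ]
```

Request:
{"method": "play_rows", "body": {
  "targets": "0.005 -0.03 -0.02 0.05 0.8; 0.012 -0.075 -0.03 0.1 0.8; 0.02 -0.12 -0.04 0.15 0.8; 0.027 -0.165 -0.05 0.2 0.8; 0.035 -0.21 -0.055 0.25 0.8"
}}

```text
time_s: 4.15
position: [0.4554, 0.0403, 0.2253]
tool_rot: [[0.996, 0.089, -0.002], [0.089, -0.996, 0.0], [-0.002, -0.001, -1.0]]
ft_force: [1.1, 0.4, -2.0]
grip_width: 0.0335
```

Request:
{"method": "play_rows", "body": {
  "targets": "-0.004 -0.045 0 0.05 0.8; -0.008 -0.09 0 0.1 0.8; -0.012 -0.135 0 0.15 0.8; -0.016 -0.17 0 0.193 0.8; -0.0166 -0.179 0 0.193 0.8"
}}

```text
time_s: 4.65
position: [0.4218, 0.218, 0.2244]
tool_rot: [[0.995, -0.099, -0.004], [-0.099, -0.995, -0.0], [-0.004, 0.001, -1.0]]
ft_force: [-0.1, -0.7, -2.5]
grip_width: 0.033
```

Request:
{"method": "play_rows", "body": {
  "targets": "0 0 0 0 0.8; 0 0 0 0 0.8; 0 0 0 0 0.8"
}}

```text
time_s: 4.95
position: [0.4239, 0.2143, 0.2258]
tool_rot: [[0.995, -0.102, -0.001], [-0.102, -0.995, -0.0], [-0.001, 0.001, -1.0]]
ft_force: [0.3, -0.9, -2.7]
grip_width: 0.033
```

Run:
```python
from meas import *
w=snap('wrist','w7.png');s=w['s'];print(s['position'],s['tool_rot'],s['ft_force'],s['qvel'].round(2),np.degrees(np.arctan2(s['tool_rot'][1,0],s['tool_rot'][0,0])),s['grip_width'])
np.savez('w7.npz',**{k:w[k] for k in('pixels','range_z','mtx','c2w')})
```

```text
[0.4239 0.2143 0.2258] [[ 0.9947 -0.1025 -0.0009]
 [-0.1025 -0.9947 -0.0005]
 [-0.0009  0.0005 -1.    ]] [ 0.2683 -0.9031 -2.7116] [-0.07 -0.33 -0.23  0.03  0.08  0.31] -5.8822269203417 0.032983795202637466
```

View pics/w7.png

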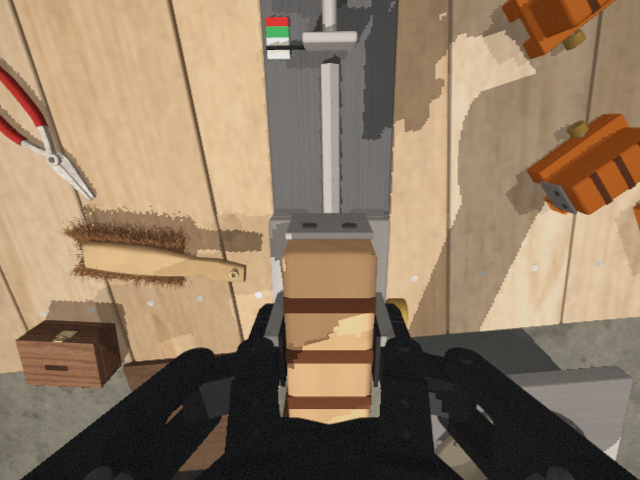

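```bash
cat > fx.py <<'E'
from meas import *
def line(pts):
    vx,vy,x0,y0=cv2.fitLine(np.float32(pts),cv2.DIST_HUBER,0,.01,.01).ravel(); return vy/vx,(x0,y0)
def go(f,vr,top):
    z=np.load(f);d={k:z[k] for k in z}
    p=d['pixels'].astype(np.float32);C=cloud(d);g=p.mean(-1)
    print('z plate',np.median(C[70:200,285:310,2]),'rail',np.median(C[80:200,329:333,2]))
    L=[];R=[];EL=[];ER=[]
    for v in range(*vr):
        r=cv2.GaussianBlur(g[v:v+1],(1,1),0)[0];dr=np.diff(r)
        cl=308+np.argmax(dr[308:330])+.5; cr=331+np.argmin(dr[331:352])+.5
        L.append((v,cl));R.append((v,cr))
    L=np.array(L);R=np.array(R)
    # ridge mid: rail feet at plate z
    PL=np.array([onz(d,c,v,.012)[:2] for v,c in L]);PR=np.array([onz(d,c,v,.012)[:2] for v,c in R])
    mL,l0=line(PL);mR,r0=line(PR)
    print('yaw L,R',np.degrees(np.arctan([mL,mR])),'width',np.median(np.linalg.norm(PL-PR,axis=1)))
    x=.5; yl=l0[1]+mL*(x-l0[0]);yr=r0[1]+mR*(x-r0[0]);print('feet y at x=.5',yl,yr)
    # plate outer edges (left: plate darker than bench)
    for nm,rng,sg in(('eL',(255,280),-1),('eR',(380,405),1)):
        E=[]
        for v in range(*vr):
            dr=np.diff(p[v,:,0]-p[v,:,2]); s=dr[rng[0]:rng[1]]*sg; E.append(onz(d,rng[0]+np.argmax(s)+.5,v,.012)[:2])
        m,e0=line(E);print(nm,np.degrees(np.arctan(m)),e0[1]+m*(.5-e0[0]))
    return d,C
E
python3 - <<'E'
from fx import *
d,C=go('w7.npz',(75,205),0)
# beech top in block
for u,v in((332,66),(331,62),(330,55)): print('rail far end',onz(d,u,v,.027))
print('stop face top edge ends', [onz(d,u,v,.059) for u,v in((303,45),(356,45))])
print('cloud stop',C[38,330],C[48,330],C[40,345])
print('gauge',[onz(d,278,v,.013) for v in(18,28,38,47,59)])
cv2.imwrite('pics/w7c.png',cv2.resize(d['pixels'][0:130,240:420,::-1],None,fx=4,fy=4,interpolation=cv2.INTER_CUBIC))
E
```

```text
z plate 0.01269272001552152 rail 0.02669644074088362
yaw L,R [-5.1572 -5.2301] width 0.01696013697456794
feet y at x=.5 0.21401244 0.19711603
eL -5.12434 0.26695326
eR -5.032563 0.14387639
rail far end [0.5533 0.1984 0.027 ]
rail far end [0.5566 0.1989 0.027 ]
rail far end [0.5623 0.1993 0.027 ]
stop face top edge ends [array([0.5662, 0.2206, 0.059 ]), array([0.5619, 0.1785, 0.059 ])]
cloud stop [0.5686 0.1987 0.0608] [0.5663 0.1989 0.0349] [0.5666 0.1869 0.0578]
gauge [array([0.5989, 0.2423, 0.013 ]), array([0.5912, 0.2435, 0.013 ]), array([0.5833, 0.2447, 0.013 ]), array([0.5761, 0.2458, 0.013 ]), array([0.5663, 0.2473, 0.013 ])]
```

View pics/w7c.png

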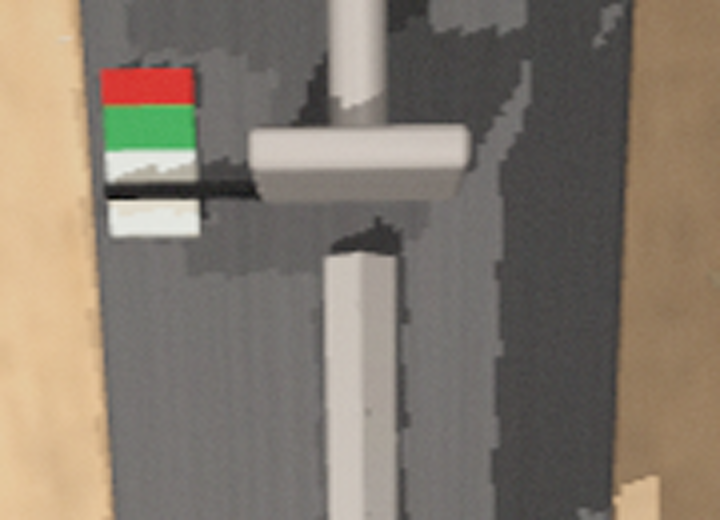

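Run:
```python
from fx import *
from scipy.spatial.transform import Rotation
z=np.load('w7.npz');d={k:z[k] for k in z}
pos=np.array([.4239,.2143,.2258]);R=np.array([[ 0.9947,-0.1025,-0.0009],[-0.1025,-0.9947,-0.0005],[-0.0009,0.0005,-1.0]])
zt=.2258+.032
p=d['pixels'].astype(float);C=cloud(d)
print('top z cloud',np.median(C[315:340,300:360,2])-.2258)
tool=lambda u,v,zz: R.T@(onz(d,u,v,zz)-pos)
sat=p[...,0]-p[...,2]
L=[];Rr=[]
for v in range(250,300,2):
    r=np.diff(sat[v]); L.append(tool(275+np.argmax(r[275:300])+.5,v,zt)[:2]); Rr.append(tool(360+np.argmin(r[360:392])+.5,v,zt)[:2])
L=np.array(L);Rr=np.array(Rr)
for e in(L,Rr):
    m,e0=line(e);print(np.degrees(np.arctan(m)),e0[1]+m*(0-e0[0]),e[[0,-1]])
col=sat[225:260,300:355].mean(1);r=225+np.argmax(np.diff(col))+.5;print('front row',r,tool(328,r,zt))
g=p[...,].mean(-1)[195:225,310:350].mean(1);print(np.abs(np.diff(g)).round(0))
print('plate top front',tool(329,213,.2258-.033+.046), 'shoe front',tool(329,210,.2258-.033+.025))
cv2.imwrite('pics/w7d.png',cv2.resize(d['pixels'][195:345,250:410,::-1],None,fx=4,fy=4,interpolation=cv2.INTER_CUBIC))
```

```text
top z cloud 0.03263958323366234
2.0171819 -0.017652402 [[ 0.0403 -0.0155]
 [ 0.0218 -0.017 ]]
-2.305254 0.017540336 [[0.0403 0.0152]
 [0.0218 0.0167]]
front row 238.5 [ 0.0444 -0.0005 -0.032 ]
[ 0.  0.  1.  0.  0.  1.  0.  1.  2.  0.  0.  1.  0.  0.  0.  0.  7. 29.
 11.  0.  1.  0.  1.  1.  0.  0.  2.  8.  5.]
plate top front [ 0.0486 -0.0001 -0.013 ] shoe front [ 0.0447 -0.0002  0.008 ]
```

View pics/w7d.png

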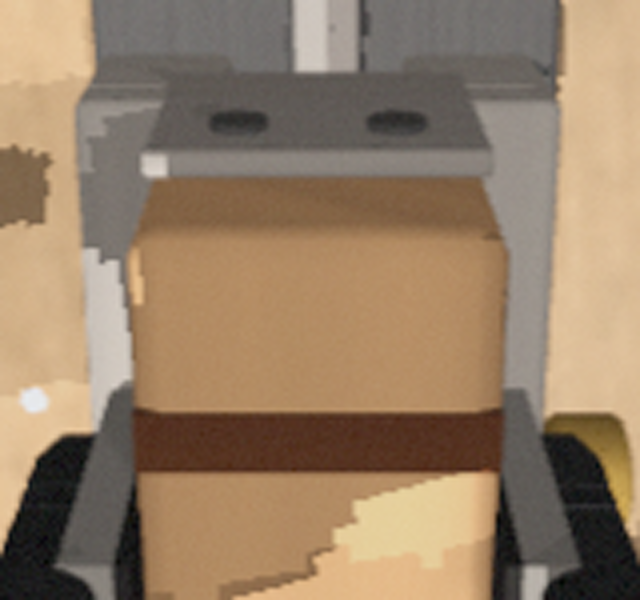

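Run:
```python
from fx import *
z=np.load('w7.npz');d={k:z[k] for k in z}
pos=np.array([.4239,.2143,.2258]);R=np.array([[ 0.9947,-0.1025,-0.0009],[-0.1025,-0.9947,-0.0005],[-0.0009,0.0005,-1.0]])
T=lambda u,v,h: R.T@(onz(d,u,v,pos[2]-.033+h)-pos)
print('beech front',T(330,253,.065),T(283.2,256,.065),T(376.2,256,.065))
print('beech lower on top', T(284.5,312,.065),T(375,312,.065))
print('plate top front',T(287.5,232.5,.046),T(373,232.5,.046))
print('shoe front top',T(270,219.5,.025),T(388.5,219.5,.025))
```

```text
beech front [ 0.0392  0.0002 -0.032 ] [ 0.0381 -0.016  -0.032 ] [ 0.038   0.0162 -0.032 ]
beech lower on top [ 0.016  -0.0165 -0.032 ] [ 0.016   0.0167 -0.032 ]
plate top front [ 0.0406 -0.0166 -0.013 ] [ 0.0406  0.0173 -0.013 ]
shoe front top [ 0.0403 -0.027   0.008 ] [0.0402 0.0269 0.008 ]
```

Request:
{"method": "play_rows", "body": {
  "targets": "0.015 0 0.03 -0.004 0.8; 0.035 0.001 0.065 -0.008 0.8; 0.055 0.001 0.1 -0.013 0.8; 0.07 0.001 0.13 -0.013 0.8; 0.0703 0.001 0.14 -0.013 0.8"
}}

```text
time_s: 5.5
position: [0.4939, 0.2058, 0.0835]
tool_rot: [[0.996, -0.09, -0.004], [-0.09, -0.996, -0.001], [-0.004, 0.001, -1.0]]
ft_force: [0.1, 0.2, -2.0]
grip_width: 0.0331
```

Request:
{"method": "play_rows", "body": {
  "targets": "0 0 0 0 0.8; 0 0 0 0 0.8; 0 0 0 0 0.8"
}}

```text
time_s: 5.8
position: [0.4937, 0.2075, 0.088]
tool_rot: [[0.996, -0.088, 0.003], [-0.088, -0.996, 0.001], [0.003, -0.001, -1.0]]
ft_force: [-0.6, 0.2, -3.2]
grip_width: 0.0333
```

Run:
```python
from fx import *
w=snap('wrist','w8.png');s=w['s'];print(s['position'],s['tool_rot'],s['ft_force'],np.degrees(np.arctan2(s['tool_rot'][1,0],s['tool_rot'][0,0])),s['grip_width'])
np.savez('w8.npz',**{k:w[k] for k in('pixels','range_z','mtx','c2w')})
a=snap('scene','s8.png');cv2.imwrite('pics/s8c.png',cv2.resize(a['pixels'][230:420,150:390,::-1],None,fx=3.3,fy=3.3,interpolation=cv2.INTER_CUBIC))
a=snap('side','d8.png');cv2.imwrite('pics/d8c.png',cv2.resize(a['pixels'][150:250,230:390,::-1],None,fx=5,fy=5,interpolation=cv2.INTER_CUBIC))
```

```text
[0.4937 0.2075 0.088 ] [[ 0.9961 -0.0879  0.0027]
 [-0.0879 -0.9961  0.0005]
 [ 0.0026 -0.0007 -1.    ]] [-0.6378  0.2309 -3.2435] -5.040671596731616 0.03329218195220914
```

View pics/w8.png

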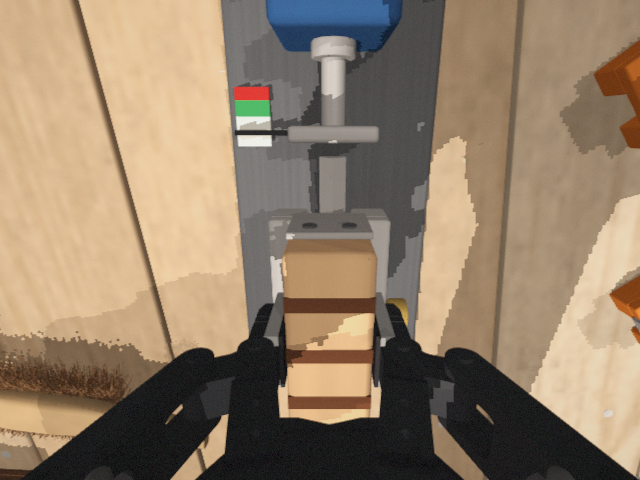

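View pics/s8c.png

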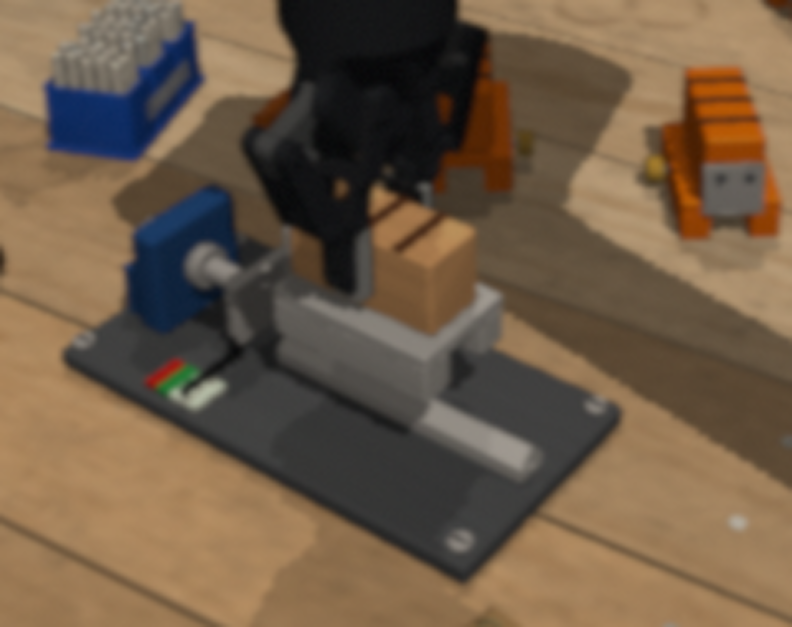

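View pics/d8c.png

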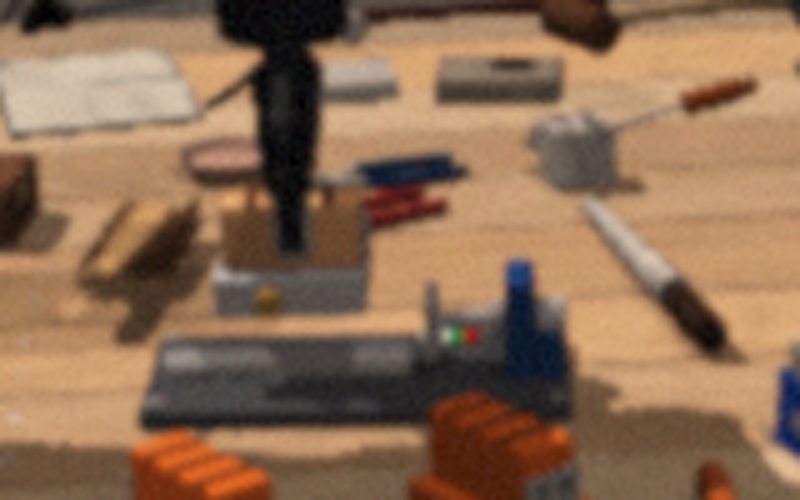

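Run:
```python
from fx import *
for _ in range(1): s=status.observe(); print(s['position'],s['qvel'].round(2))
z=np.load('w8.npz');d={k:z[k] for k in z};g=d['pixels'].astype(float).mean(-1)
pos=np.array([.4937,.2075,.088]);a=np.radians(-5.04);ex=np.array([np.cos(a),np.sin(a)]);ey=np.array([np.sin(a),-np.cos(a)])
T=lambda u,v,h:(lambda q:np.array([q[:2]@ex-pos[:2]@ex,q[:2]@ey-pos[:2]@ey]))(onz(d,u,v,h))
L=[];R=[]
for v in range(160,208,2):
    dr=np.diff(g[v]);l=310+np.argmax(abs(dr[310:326]))+.5;r=338+np.argmax(abs(dr[338:354]))+.5
    L.append(T(l,v,.012));R.append(T(r,v,.012))
for e in(L,R):
    m,e0=line(e);print(np.degrees(np.arctan(m)),e0[1]+m*(0-e0[0]),e[0],e[-1])
hsv=cv2.cvtColor(d['pixels'],cv2.COLOR_RGB2HSV)
print('stop top front edge',T(333,141,.059)); 
for nm,rng in(('red',((0,10))),('green',(50,75))):
    m=(hsv[70:160,225:280,0]>=rng[0])&(hsv[70:160,225:280,0]<=rng[1])&(hsv[70:160,225:280,1]>130)
    ys,xs=np.where(m);print(nm,ys.min()+70,ys.max()+71,T(252,ys.min()+70-.5,.013),T(252,ys.max()+70.5,.013))
# plate edges
for v in (100,160,180):
    s=np.diff(d['pixels'][v].astype(float)[:,0]-d['pixels'][v].astype(float)[:,2]);print(T(215+np.argmin(s[215:260])+.5,v,.012),T(405+np.argmax(s[405:450])+.5,v,.012))
```

```text
[0.4935 0.2075 0.0874] [-0.01  0.52  0.18  0.04 -0.04 -0.08]
0.5730451 -0.0074072354 [ 0.0603 -0.0068] [ 0.031  -0.0071]
-0.8473036 0.010929015 [0.0603 0.01  ] [0.031  0.0105]
stop top front edge [0.0737 0.0017]
red 87 100 [ 0.1023 -0.0451] [ 0.0952 -0.0456]
green 101 116 [ 0.0947 -0.0456] [ 0.0864 -0.0462]
[ 0.095  -0.0597] [0.095  0.0628]
[ 0.0603 -0.0598] [0.0602 0.0624]
[ 0.0478 -0.0597] [0.0478 0.0629]
```

Request:
{"method": "play_rows", "body": {
  "targets": "0 0.0008 0 0 0.8; 0 0.0016 0 0 0.8; 0 0.0016 0.01 0 0.8; 0 0.0016 0.02 0 0.8; 0 0.0016 0.025 0 0.8"
}}

```text
time_s: 6.45
position: [0.4927, 0.2056, 0.0598]
tool_rot: [[0.996, -0.088, -0.002], [-0.088, -0.996, -0.0], [-0.002, 0.001, -1.0]]
ft_force: [0.1, -0.8, -1.8]
grip_width: 0.0331
```

Request:
{"method": "play_rows", "body": {
  "targets": "0 0 0.003 0 0.8; 0 0 0.006 0 0.8; 0 0 0.009 0 0.8; 0 0 0.012 0 0.8; 0 0 0.012 0 0.8"
}}

```text
time_s: 6.95
position: [0.4932, 0.2057, 0.049]
tool_rot: [[0.996, -0.088, -0.0], [-0.088, -0.996, -0.0], [-0.0, 0.0, -1.0]]
ft_force: [-0.1, 0.0, -2.2]
grip_width: 0.0332
```

Run:
```python
from fx import *
a=snap('scene','s9.png');s=a['s'];cv2.imwrite('pics/s9c.png',cv2.resize(a['pixels'][250:400,170:350,::-1],None,fx=4,fy=4,interpolation=cv2.INTER_CUBIC))
print(s['position'],s['ft_force'],s['wrist_torque'],s['qvel'].round(2))
```

```text
[0.4932 0.2057 0.049 ] [-0.137   0.0385 -2.1571] [-0.0207  0.0135 -0.059 ] [-0.06 -0.46 -0.35 -0.03  0.45  0.09]
```

View pics/s9c.png

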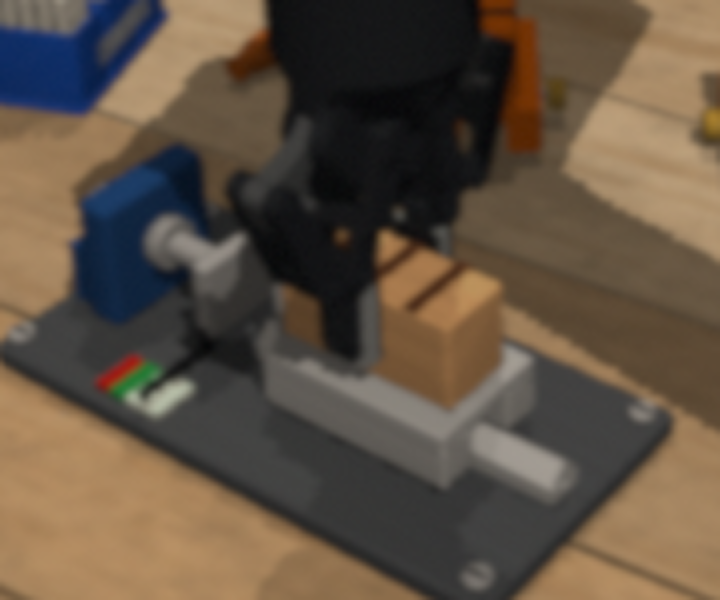

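Request:
{"method": "play_rows", "body": {
  "targets": "0 0 0.001 0 0.8; 0 0 0.002 0 0.8; 0 0 0.003 0 0.8; 0 0 0.004 0 0.8; 0 0 0.004 0 0.8"
}}

```text
time_s: 7.5
position: [0.4933, 0.2057, 0.0453]
tool_rot: [[0.996, -0.088, -0.0], [-0.088, -0.996, 0.0], [-0.0, -0.0, -1.0]]
ft_force: [0.4, 0.5, -1.7]
grip_width: 0.0332
```

Request:
{"method": "play_rows", "body": {
  "targets": "0 0 0.0005 0 0.8; 0 0 0.001 0 0.8; 0 0 0.001 0 0.8"
}}

```text
time_s: 7.8
position: [0.4933, 0.2058, 0.0451]
tool_rot: [[0.996, -0.088, 0.001], [-0.088, -0.996, -0.0], [0.001, -0.0, -1.0]]
ft_force: [-3.6, -0.4, 5.9]
grip_width: 0.0333
```

Request:
{"method": "play_rows", "body": {
  "targets": "0 0 0.0004 0 0.8; 0 0 0.0006 0 0.8; 0 0 0.0006 0 0.8"
}}

```text
time_s: 8.1
position: [0.4933, 0.2057, 0.0451]
tool_rot: [[0.996, -0.088, 0.001], [-0.088, -0.996, -0.0], [0.001, -0.0, -1.0]]
ft_force: [-5.0, -1.0, 13.7]
grip_width: 0.0333
```

Run:
```python
from fx import *
w=snap('wrist','w10.png');s=w['s'];print(s['position'],s['tool_rot'],s['ft_force'],s['wrist_torque'],s['qvel'].round(2))
a=snap('scene','s10.png');cv2.imwrite('pics/s10c.png',cv2.resize(a['pixels'][250:400,170:350,::-1],None,fx=4,fy=4,interpolation=cv2.INTER_CUBIC))
```

```text
[0.4933 0.2057 0.0451] [[ 0.9961 -0.0879  0.001 ]
 [-0.0879 -0.9961 -0.    ]
 [ 0.001  -0.0001 -1.    ]] [-4.9836 -1.0389 13.693 ] [-0.3256  0.7813 -0.0528] [-0.11  0.07 -0.01 -0.   -0.04 -0.08]
```

View pics/s10c.png

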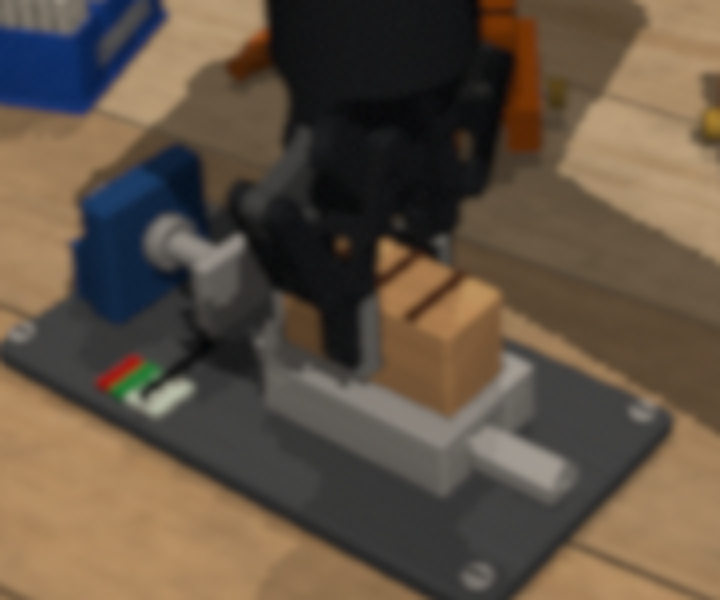

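View pics/w10.png

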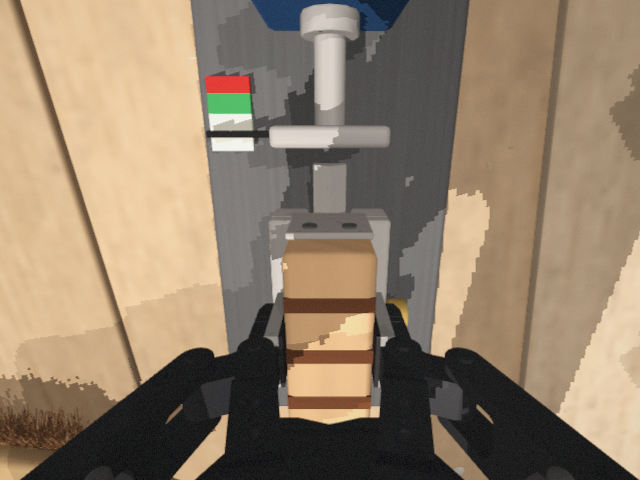

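Request:
{"method": "play_rows", "body": {
  "targets": "0.004 0 0 0 0.8; 0.01 0 0 0 0.8; 0.016 0 0 0 0.8; 0.022 0 0 0 0.8; 0.026 0 0 0 0.8",
  "force": 80
}}

```text
time_s: 8.7
position: [0.5192, 0.2037, 0.0452]
tool_rot: [[0.996, -0.088, 0.0], [-0.088, -0.996, 0.0], [0.0, -0.0, -1.0]]
ft_force: [-6.7, 1.6, 12.7]
grip_width: 0.0333
```

Request:
{"method": "play_rows", "body": {
  "targets": "0 0 0 0 0.8; 0 0 0 0 0.8"
}}

```text
time_s: 8.9
position: [0.5197, 0.2037, 0.0452]
tool_rot: [[0.996, -0.088, 0.002], [-0.088, -0.996, 0.0], [0.002, -0.001, -1.0]]
ft_force: [-3.2, 0.3, 11.1]
grip_width: 0.0329
```

Run:
```python
from fx import *
w=snap('wrist','w11.png');s=w['s'];print(s['position'],s['tool_rot'],s['ft_force'],s['wrist_torque'],s['qvel'].round(2),s['time_s'])
cv2.imwrite('pics/w11c.png',cv2.resize(w['pixels'][60:260,180:440,::-1],None,fx=3,fy=3,interpolation=cv2.INTER_CUBIC))
```

```text
[0.5197 0.2037 0.0452] [[ 0.9961 -0.088   0.0022]
 [-0.088  -0.9961  0.0004]
 [ 0.0021 -0.0006 -1.    ]] [-3.2385  0.3027 11.1377] [-0.1593  0.4879 -0.0605] [-0.02 -0.04  0.09 -0.04 -0.1  -0.04] 8.9
```

View pics/w11c.png

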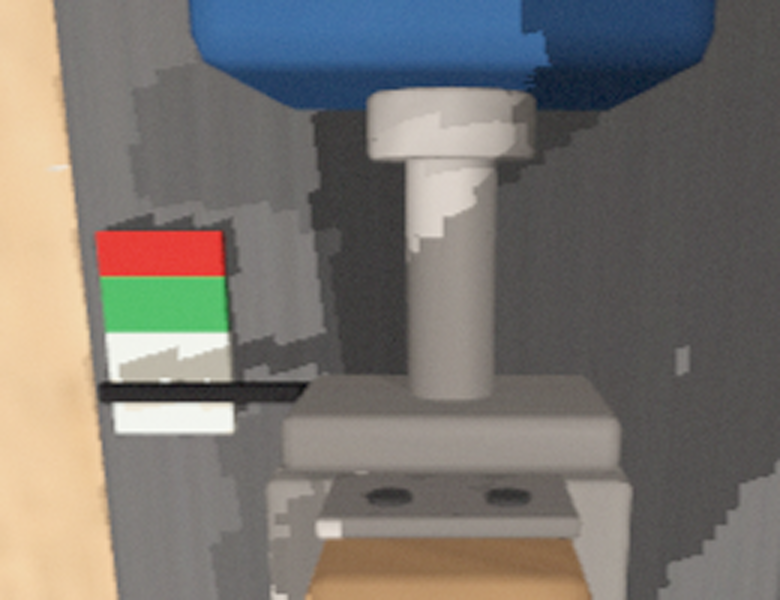

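Request:
{"method": "play_rows", "body": {
  "targets": "0.002 0 0 0 0.8; 0.005 0 0 0 0.8; 0.008 0 0 0 0.8; 0.011 0 0 0 0.8; 0.013 0 0 0 0.8"
}}

```text
time_s: 9.45
position: [0.5302, 0.2028, 0.0452]
tool_rot: [[0.996, -0.088, -0.004], [-0.088, -0.996, 0.0], [-0.004, 0.0, -1.0]]
ft_force: [-15.7, 1.0, 20.4]
grip_width: 0.0331
```

Request:
{"method": "play_rows", "body": {
  "targets": "0 0 0 0 0.8; 0 0 0 0 0.8"
}}

```text
time_s: 9.65
position: [0.5304, 0.2027, 0.0452]
tool_rot: [[0.996, -0.088, -0.003], [-0.088, -0.996, 0.0], [-0.003, -0.0, -1.0]]
ft_force: [-13.0, 1.3, 16.8]
grip_width: 0.0329
```

Run:
```python
from fx import *
w=snap('wrist','w12.png');s=w['s'];print(s['position'],s['tool_rot'],s['ft_force'],s['wrist_torque'],s['qvel'].round(2),s['time_s'])
cv2.imwrite('pics/w12c.png',cv2.resize(w['pixels'][60:260,180:440,::-1],None,fx=3,fy=3,interpolation=cv2.INTER_CUBIC))
```

```text
[0.5304 0.2027 0.0452] [[ 0.9962 -0.0876 -0.0027]
 [-0.0876 -0.9962  0.0003]
 [-0.0027 -0.     -1.    ]] [-13.0499   1.3194  16.8189] [-0.0138  1.7793 -0.0382] [ 0.11 -0.    0.07 -0.01  0.04  0.05] 9.65
```

View pics/w12c.png

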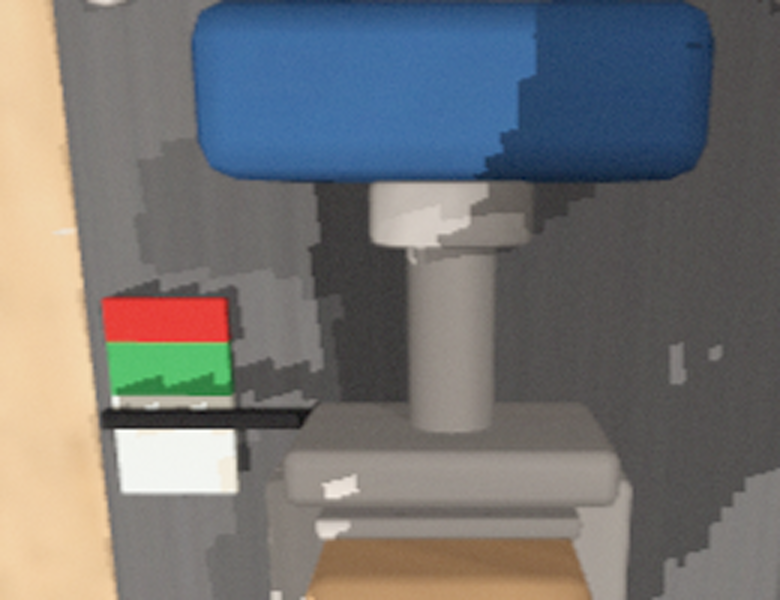

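Request:
{"method": "play_rows", "body": {
  "targets": "0.002 0 0 0 0.8; 0.004 0 0 0 0.8; 0.006 0 0 0 0.8; 0.0075 0 0 0 0.8; 0.0085 0 0 0 0.8"
}}

```text
time_s: 10.2
position: [0.5375, 0.2021, 0.0453]
tool_rot: [[0.996, -0.087, -0.006], [-0.087, -0.996, 0.0], [-0.006, 0.0, -1.0]]
ft_force: [-19.7, 1.2, 21.7]
grip_width: 0.0327
```

Request:
{"method": "play_rows", "body": {
  "targets": "0 0 0 0 0.8; 0 0 0 0 0.8; 0 0 0 0 0.8"
}}

```text
time_s: 10.5
position: [0.5376, 0.2021, 0.0452]
tool_rot: [[0.996, -0.087, -0.006], [-0.087, -0.996, 0.0], [-0.006, 0.0, -1.0]]
ft_force: [-19.1, 0.8, 21.5]
grip_width: 0.0333
```

Run:
```python
from fx import *
w=snap('wrist','w13.png');s=w['s'];print(s['position'],s['tool_rot'],s['ft_force'],s['wrist_torque'],s['qvel'].round(2),s['time_s'])
cv2.imwrite('pics/w13c.png',cv2.resize(w['pixels'][60:260,180:440,::-1],None,fx=3,fy=3,interpolation=cv2.INTER_CUBIC))
a=snap('scene','s13.png');cv2.imwrite('pics/s13c.png',cv2.resize(a['pixels'][250:400,170:350,::-1],None,fx=4,fy=4,interpolation=cv2.INTER_CUBIC))
a=snap('side','d13.png');cv2.imwrite('pics/d13c.png',cv2.resize(a['pixels'][170:250,230:370,::-1],None,fx=5,fy=5,interpolation=cv2.INTER_CUBIC))
```

```text
[0.5376 0.2021 0.0452] [[ 0.9962 -0.0874 -0.0055]
 [-0.0874 -0.9962  0.0001]
 [-0.0055  0.0003 -1.    ]] [-19.1324   0.796   21.466 ] [-0.04    2.597  -0.0597] [ 0.    0.03  0.03 -0.04  0.    0.1 ] 10.5
```

View pics/w13c.png

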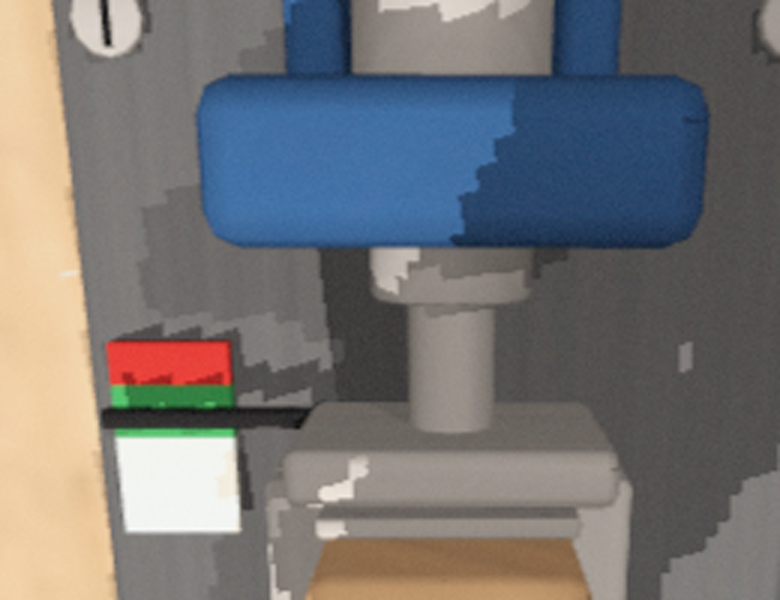

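View pics/s13c.png

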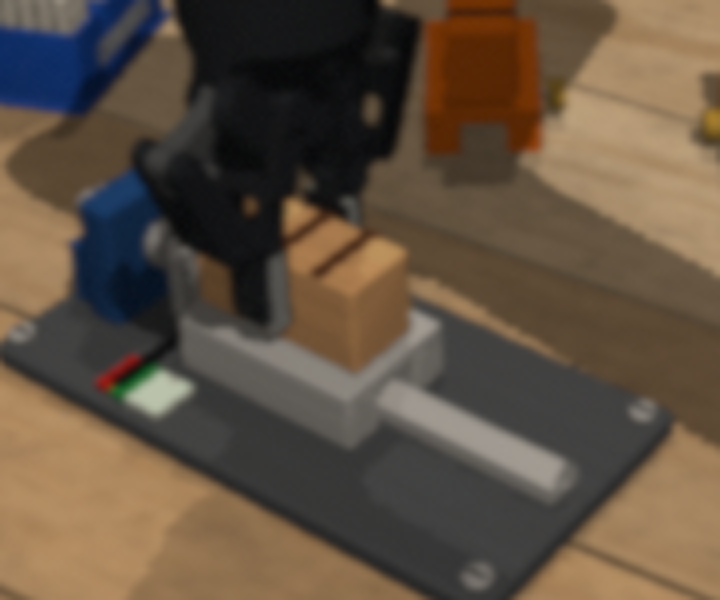

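View pics/d13c.png

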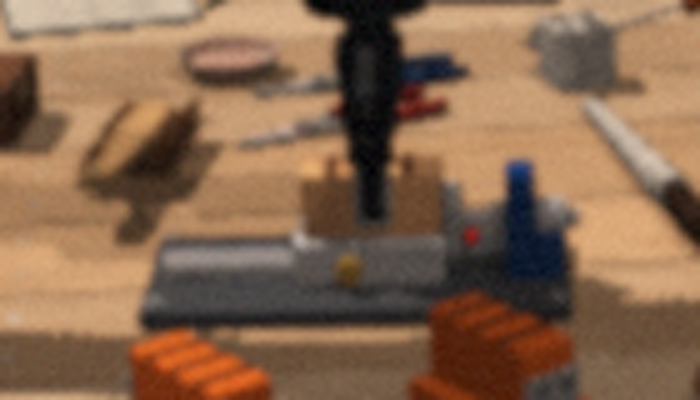

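Run:
```python
from fx import *
s=status.observe();print(s['time_s'],s['position'],s['ft_force'],s['qvel'].round(2))
C=cloud(snap('wrist'));P=C[310:345:1,295:365].reshape(-1,3);Q=np.c_[P[:,:2],np.ones(len(P))];print('top plane slope deg',np.degrees(np.linalg.lstsq(Q,P[:,2],rcond=None)[0][:2]),np.median(P[:,2]))
env.close_job()
```

```text
10.65 [0.5376 0.2021 0.0452] [-19.0004   1.1821  21.589 ] [ 0.06  0.07 -0.02 -0.02  0.11  0.04]
top plane slope deg [38.7689 -3.2665] 0.0778215340916615
the job is handed in; nothing more can be done
```

The job is handed in at 10.65 s. The gripper is still holding the block against the stop, and the pointer stands in the green zone.

I picked the beech block from among four orange look-alikes and set it down over the rail with the plated end towards the stop, about 31 mm short of it. I pressed it down to the plate: it came to rest 12.0 mm above its height on the bench, bearing at 13.7 N. Then I slid it to the stop and pressed in steps.

**Last checks:**
- **Pointer:** inside the green, at about 56.2 mm on the gauge, so about 12.2 mm of travel by the picture. Arm travel gave about 13.4 mm. The two differ by about 1 mm, but both are inside the 9–18 mm green zone.
- **Steadiness:** TCP steady at z = 0.0452, joints still, about 19 N along the rail and 21.6 N downward on the tool.
- **Squareness:** tool yaw is about -5.0° against -5.15° measured for the rail. Pressing tilted the tool about 0.3° nose-down, so the block's rear may be lifted by a fraction of a millimetre.
- **Failed check:** my last plane fit for the block's top slope gave 39°, which is impossible. The patch was wrong, so levelness rests on the TCP height and the pictures only.
- **Bystanders:** the path kept clear of them and nothing looked moved in the crops. I did not re-measure each one.

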